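# Open the pedal's ratchet clamp

## Robot

A 7-joint arm with a two-finger parallel gripper is mounted at the origin on the work surface. World frame = base frame: x ahead of the robot, y to its left, z up, the work surface at z = 0. Lengths are in m, angles in rad, forces in N, time in s.
With the tool pointing down it reaches from about 0.4 to 0.85 m from the base axis. Payload 10.4 kg.
Tool frame: the origin (TCP) lies at the very end of the fingers, on their centre line; the grasp point (between the pads) lies 19 mm behind it; x points along the fingers, z is the direction in which the jaws open and shut, and the axes are right-handed (so a half turn about x gives the same grasp; the last joint's range is limited). The gripper opens to 87 mm and grips with 3 to 60 N. Pads are 19 mm wide; open, the fingers measure 117 mm over their backs; the gripper's body (75 mm by 190 mm) begins 51 mm behind the grasp point.
Start: joints at [-1.22, 0.332, -0.065, 1.46, 0.022, 1.35, -0.088], TCP at [0.228, 0.582, 0.223] pointing down, gripper open.
Joint ranges: [-2.6, 2.6], [-0.5, 2.12], [-1.47, 1.34], [0.16, 2.42], [-1.27, 4.41], [0.06, 2.06], [-2.6, 2.6]. Speed limits (rad/s): [2.22, 2.22, 2.79, 2.79, 3.14, 3.14, 3.14].

## Interface

Orientations are given as a rotation vector (axis times angle).
In Python, from plant import * gives the robot as it stands.
- The arm moves only by the tool arm_command, never from a script. Its argument "increments" is a list of rows, each a list of 2 entries, a list of its own where there are three numbers: the shift along the tool's x, y, z in units of 0.1 m (1.0 is 0.1 m), then the turn, a rotation vector about the tool's x, y, z in units of 45 degrees (1.0 is 45 degrees). In form: [[[x, y, z], [rx, ry, rz]], ...]. A call has 1 to 10 rows; each row is the pose to reach, as a shift and turn from the pose commanded when the call began, along the tool's axes at that moment; what a row does not reach only later rows make up. A row lasts 1/10 s, in which the tool goes at most 50 mm and 8.59 degrees, less where a joint would pass 70% of its speed; a pose out of reach is approached as far as the arm can. A call with a number of a shift or a turn outside -1 to 1 is refused whole. A call with a gripper value outside its range is refused whole. "claw" is the closure, from 0 (fully open) to 1 (shut), set as the call begins (left out, the last holds). The fingers move at their own pace and stop on an object; "grip_force" is the grip in N (left out, the last holds). Time passes only in rows, so rows that repeat a pose let the fingers close. It gives the time, the measured TCP pose, the force and the opening at its end, in the units of the state.
- state(): the state, without advancing time (a new reading comes with each control period).
- grab_frame(name): name is "side" or "top" or "wrist"; returns the picture (420x560x3 uint8, blue, green, red); there is no depth.
- calibration(name): a dict with "mtx" (3x3 intrinsics, pixels), "dist" ([k1, k2, p1, p2, k3] as OpenCV has them; the pictures are not rectified), "eye" and "attitude" of the camera in the world. Camera axes: x right, y up, looking along -z (the intrinsics and any distortion apply to the point x, -y, -z); pixel columns grow to the right and rows downward; lengths in m; the calibration is good to about 2 mm. A picture is of the moment at which its call begins: read the wrist's pose just before it. calibration takes no time and is no camera call; for the wrist camera it gives the pose at the moment of the call.
- sign_off(): hands the job in, once; it reports no verdict.
Trained networks look in the newest picture that a camera, given by its name, has taken for a name from the list of things; names that differ only in an ending like _2 or _b are one class to them, and where a whole thing is asked for, a point or a joint stands for the part that bears it (a point fixed in the world has none). Each returns a list of dicts, best first, with "score" (0 to 1); they miss things now and then, are a little off and sometimes report something else, mostly with a low value. They report only what shows in the picture. A call takes as long as a camera call. They do not tell look-alikes from the thing itself.
- look_for(camera, thing): "location" ([column, row] in pixels, amid what is visible of it).
The state is a dict: "time_s": time; "q": joint angles; "qd": joint speeds; "joint_efforts": joint torques, N m; "tcp_pos": TCP position; "tcp_rot": TCP orientation; "force": force on the tool from outside, world axes, zero at the start; "torque": the same for the moment, N m; "grip_width": finger opening in m.
Only numpy, scipy, OpenCV 4.12 (cv2) and the standard library are available. Lean on these libraries where they do the work, as an engineer would, in place of code of your own. Each camera call takes 0.05 s, during which the arm holds its last target. There are 200 camera calls.

## Task

Two ratchet clamps stand on the bench; open the one in which the brown delay pedal with the knobs stands: press the ribbed release paddle on its sliding jaw down with the fingertips and, keeping it pressed, push the jaw all the way back along the bar to its end stop, then let go and move clear. Nothing needs grasping: lift or carry nothing, leave the pedal standing where it is, and leave the other clamp and the rest of the bench alone.

Things in the scene. Friction and masses are not known exactly. Their poses are not given: they have to be found in the camera images.
- pedal: Brown delay pedal, 70 mm (its x, along the bar) x 118 mm (its y) x 40 mm high, with three knobs and a footswitch on its top (up to 53 mm). Loose, 0.42 kg; origin at the centre of its underside. It stands on the rails between the jaws of one clamp, 20 mm above the bench, not gripped.
- blank: Undrilled pedal enclosure of the same size and brown paint, its top plain (no knobs, no footswitch), loose, standing in the same way in the other clamp. Origin at the centre of its underside.
- clamp_a: Clamp in which the pedal stands (left or right: varies). Steel bar clamp bolted to the bench, 300 x 62 mm, 100 mm over the bolt feet. Origin on the bench under the bar's middle; x along the bar from fixed jaw (robot side) to end stop, z up. Rail tops 20 mm high, two rows of teeth between. Fixed jaw at x -150 to -120 mm, 65 mm high; end stop x +138 to +150 mm, 45 mm high.
- clamp_b: The identical twin of clamp_a, with the same origin and axes; the plain enclosure stands in it. To be left alone.
- clamp_a_jaw (a joint): Slide of the pedal's clamp's jaw along the bar, m: 0 = nearest the fixed jaw (78 mm between the faces), grows as the jaw is pushed back; 0.094 = against the end stop. Starts between 0.002 and 0.036. Friction about 3 N. One-way ratchet: unless the release is held down, teeth 10 mm apart stop the jaw from going back.
- clamp_a_release (a joint): Travel of the pedal's clamp's release paddle, m: 0 = up, 0.008 = fully down. Moves straight down against a spring (2 N to start, 6 N fully down) and rides with the jaw. Below 0.005 the pawl is clear of the teeth. The spring lifts it when let go, so keep it down while pushing the jaw back. Let go, it may rest on a tooth part-way down.
- clamp_a_paddle (a point): Centre of the top of the pedal's clamp's release paddle (black, ribbed, 52 x 52 mm, on the jaw carriage), 46 mm above the bench when up, 38 mm fully down. x axis along the bar towards the end stop (the way the jaw is pushed back), z up. The jaw plate begins 30 mm from it on the -x side, the rear lip 30 mm on the +x side; both rise 20 mm above the raised paddle.
- clamp_a_lip (a point): Jaw carriage: from the side a U, 86 mm long, 62 mm wide: jaw plate (14 mm thick, top 65 mm above the bench) nearest the fixed jaw, rear lip (12 mm thick, top 66 mm above the bench) nearest the end stop, between them a pocket 60 mm long, open at both sides, floored by the release paddle. This point (pedal's clamp): middle of the lip's top edge, pocket side.
- clamp_a_stop (a point): Middle of the top edge of the end stop of the pedal's clamp, on the face that the carriage meets, 45 mm above the bench. The lip is 12 mm thick, so at the end point clamp_a_lip lies 12 mm before it along the bar.
- clamp_b_jaw (a joint): Slide of the other clamp's jaw along the bar, m: 0 = nearest the fixed jaw (78 mm between the faces), grows as the jaw is pushed back; 0.094 = against the end stop. Starts between 0.002 and 0.036. Friction about 3 N. One-way ratchet: unless the release is held down, teeth 10 mm apart stop the jaw from going back.
- clamp_b_paddle (a point): Centre of the top of the other clamp's release paddle (black, ribbed, 52 x 52 mm, on the jaw carriage), 46 mm above the bench when up, 38 mm fully down. x axis along the bar towards the end stop (the way the jaw is pushed back), z up. The jaw plate begins 30 mm from it on the -x side, the rear lip 30 mm on the +x side; both rise 20 mm above the raised paddle.
- slide: Glass slide, an upright tube 27 mm across and 60 mm high; origin at the centre of its underside. Loose bystander on the bench.
- capo: Steel capo lying flat, 85 x 40 mm, 14 mm high. Loose bystander on the bench.
- pick_case: Hinged plastic pick case, closed, 55 x 85 x 21 mm. Loose bystander on the bench.
- jar: Jar, 52 mm across, 65 mm high. Loose bystander on the bench.
- nut_driver: Screwdriver lying on the bench. Loose bystander on the bench.
- solder_tin: Flat round tin, 60 mm across, 28 mm high. Loose bystander on the bench.
Things that resemble listed ones, but are neither listed nor needed, are in the scene too. What is shaped like the pedal but red or yellow is not meant.

How it is judged:
By the outcome, as a careful person would: the job done as asked, in the order asked, and still so for the second after the job is handed in, with the robot touching nothing.
It also fails if it takes over 32 s, if anything falls off the work surface, if the arm or the gripper's body presses on something with over 40 N, if the wrist force passes 120 N, or if a joint passes its speed limit or range.

## Working session

There is one attempt and no reset: what is moved stays moved. The work goes in short steps, Python scripts to look and compute and a tool call to move; the robot and the scene stay as the last step left them, time stands still between calls to the robot, and variables do not carry over. Pictures are saved under pics/ and viewed, about 8 in all and at most 12, crops included, and the job is handed in when it is done.

Besides the shell and the picture viewer there is one more tool, called by a JSON object that holds its "fn" and its "kwargs". arm_command: Moves the arm, as the interface text tells. Its arguments: {"type":"object","properties":{"increments":{"type":"array","items":{"type":"array"}},"claw":{"type":"number"},"grip_force":{"type":"number"}},"required":["increments"]}

```bash
ls; mkdir -p pics; python3 - <<'E'
from plant import *
import cv2
s=state();print({k:s[k] for k in("time_s","tcp_pos","tcp_rot","force","grip_width")})
for n in("top","side"):
    cv2.imwrite(f"pics/{n}0.png",grab_frame(n)); c=calibration(n);print(n,c)
    for t in("pedal","clamp_a_paddle","clamp_a_lip","clamp_a_stop"):
        print(t,[(d["location"],round(d["score"],2)) for d in look_for(n,t)])
E
```

```text
pics
{'time_s': 0.0, 'tcp_pos': array([0.22806483, 0.58147774, 0.2217264 ]), 'tcp_rot': array([-0.9305366 ,  1.3643372 ,  0.92909765]), 'force': array([0.62996074, 0.43493668, 0.36667558]), 'grip_width': 0.08684044934252345}
top {'mtx': array([[407.2627174 ,   0.        , 274.7116187 ],
       [  0.        , 407.2627174 , 211.30739513],
       [  0.        ,   0.        ,   1.        ]]), 'dist': array([-0.0357173,  0.       ,  0.       ,  0.       ,  0.       ]), 'eye': array([0.31082642, 0.00566111, 1.17295964]), 'attitude': array([ 0.1668197 , -0.15939109, -1.48599364])}
pedal [([231.2, 241.3], 0.9), ([186.9, 301.8], 0.81), ([341.8, 228.2], 0.74)]
clamp_a_paddle [([226.7, 202.1], 0.71)]
clamp_a_lip [([229.8, 202.4], 0.59)]
clamp_a_stop [([230.0, 200.0], 0.74)]
side {'mtx': array([[393.76906692,   0.        , 272.00906789],
       [  0.        , 393.76906692, 212.89423167],
       [  0.        ,   0.        ,   1.        ]]), 'dist': array([0.03277859, 0.        , 0.        , 0.        , 0.        ]), 'eye': array([ 0.29832186, -0.79806564,  0.73499299]), 'attitude': array([ 0.92515351, -0.13381007, -0.23179213])}
pedal [([243.1, 211.1], 0.86), ([176.6, 202.3], 0.71), ([259.8, 179.2], 0.64)]
clamp_a_paddle [([277.6, 203.8], 0.61), ([249.5, 283.2], 0.27)]
clamp_a_lip [([275.8, 202.5], 0.97), ([278.5, 201.4], 0.44)]
clamp_a_stop [([273.9, 209.2], 0.8), ([276.3, 199.3], 0.34)]
```

View pics/top0.png

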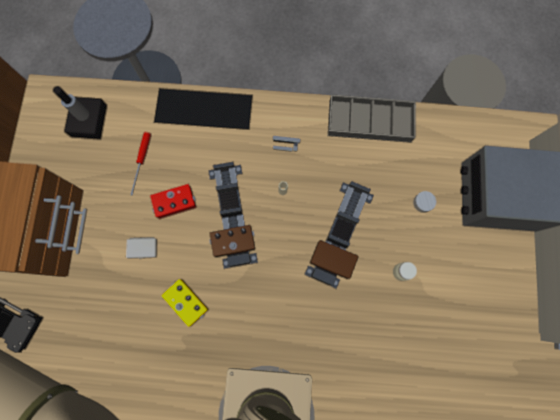

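View pics/side0.png

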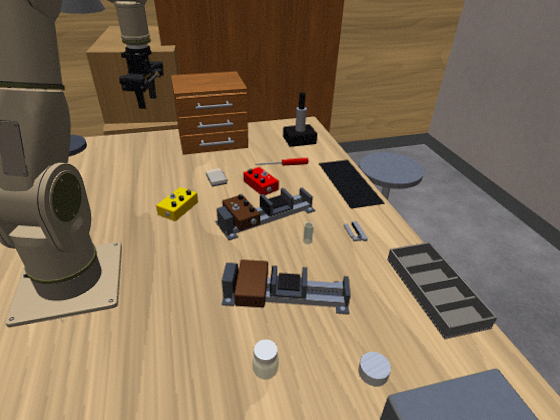

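The pedal with knobs is in the left (+y) clamp: top view about (232,240), with its end stop near (226,168). The plain enclosure is in the right clamp at (334,260). I'll zoom in on the left clamp next.

```bash
cat > h.py <<'E'
import numpy as np,cv2
from scipy.spatial.transform import Rotation as R
def ray(c,px):
    u=cv2.undistortPoints(np.array([[px]],float),c["mtx"],c["dist"])[0,0]
    return c["eye"],R.from_rotvec(c["attitude"]).apply([u[0],-u[1],-1])
def onz(c,px,z):
    e,d=ray(c,px); return e+d*(z-e[2])/d[2]
def proj(c,P):
    p=R.from_rotvec(c["attitude"]).inv().apply(np.atleast_2d(P)-c["eye"])*[1,-1,-1]
    return cv2.projectPoints(p,np.zeros(3),np.zeros(3),c["mtx"],c["dist"])[0][:,0]
E
python3 - <<'E'
import cv2,numpy as np
a=cv2.imread("pics/top0.png")[155:275,195:275]; b=cv2.imread("pics/side0.png")[180:245,210:325]
a=cv2.resize(a,None,fx=5,fy=5,interpolation=cv2.INTER_CUBIC)
b=cv2.resize(b,None,fx=3.4,fy=3.4,interpolation=cv2.INTER_CUBIC)
o=np.zeros((600,800,3),np.uint8);o[:600,:400]=a;o[:b.shape[0],400:400+b.shape[1]]=b
cv2.imwrite("pics/crop0.png",o)
E
```

```text
(no output)
```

View pics/crop0.png

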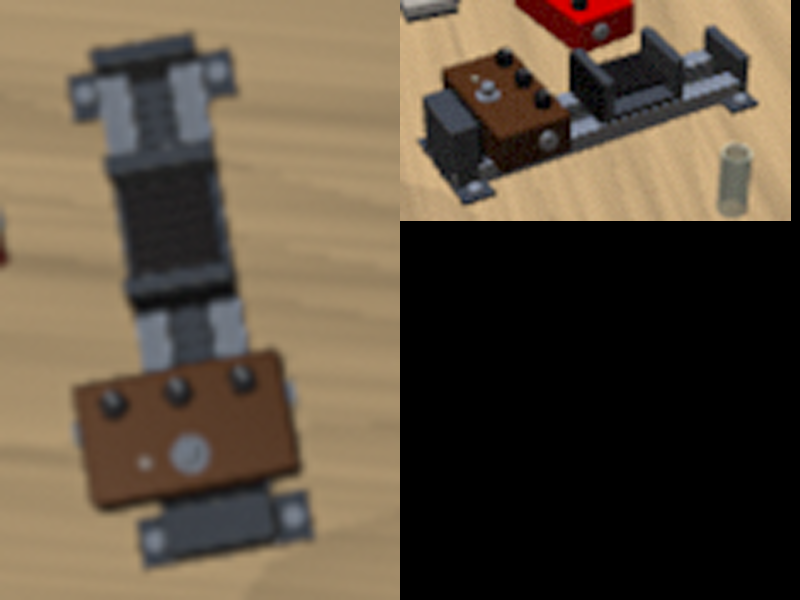

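```bash
python3 - <<'E'
from plant import *; from h import *
c=calibration("top")
P=lambda u,v,z:onz(c,(195+(u-2)/5,155+(v-2)/5),z)
for n,u,v,z in[("bolt_e",151,84,.008),("bolt_f",223,529,.008),("stop_top",143,52,.045),("stop_toprear",142,44,.045),("fix_mid",221,522,.065),("plate_pocket_top",181,268,.065),("lip_mid_front",165,170,.066),("lip_back",160,155,.066),("paddle",169,222,.046),("pedal c",187,430,.06)]:
    print(n,P(u,v,z).round(4))
d=P(151,84,.008)-P(223,529,.008);print(np.linalg.norm(d),np.degrees(np.arctan2(d[1],d[0])))
E
```

```text
bolt_e [0.6684 0.1793 0.008 ]
bolt_f [0.4078 0.1109 0.008 ]
stop_top [0.676  0.1805 0.045 ]
stop_toprear [0.6808 0.1816 0.045 ]
fix_mid [0.4068 0.1072 0.065 ]
plate_pocket_top [0.5456 0.143  0.065 ]
lip_mid_front [0.6009 0.1576 0.066 ]
lip_back [0.6094 0.1613 0.066 ]
paddle [0.5758 0.1549 0.046 ]
pedal c [0.4561 0.1311 0.06  ]
0.26938227392320657 14.730047912223688
```

```bash
cat >> h.py <<'E'
YAW=np.radians(14.7); A=np.array([np.cos(YAW),np.sin(YAW),0]); O=np.array([.538,.145,0])
def goal(sgn): # tool x down, tool z across bar
    x=np.array([0,0,-1.]);z=sgn*np.array([-A[1],A[0],0]);return R.from_matrix(np.c_[x,np.cross(z,x),z])
def plan(s,tgt,sgn):
    r=R.from_rotvec(s["tcp_rot"])
    return (r.inv().apply(tgt-s["tcp_pos"])*10).round(3),((r.inv()*goal(sgn)).as_rotvec()/np.radians(45)).round(3)
E
python3 - <<'E'
from plant import *; from h import *
s=state();print(R.from_rotvec(s["tcp_rot"]).as_matrix().round(3))
t=O+A*.034+[0,0,.2]
for g in(1,-1):print(t,plan(s,t,g))
E
```

```text
[[ 0.    -0.931  0.365]
 [ 0.     0.365  0.931]
 [-1.     0.     0.   ]]
[0.5708871  0.15362777 0.2       ] (array([ 0.225, -4.754, -2.735]), array([-0.803,  0.   ,  0.   ]))
[0.5708871  0.15362777 0.2       ] (array([ 0.225, -4.754, -2.735]), array([ 3.197,  0.   , -0.   ]))
```

{"fn": "arm_command", "kwargs": {"increments": [[[0, -0.45, -0.2], [0, 0, 0]], [[0, -0.9, -0.4], [0, 0, 0]], [[0, -1, -0.55], [0, 0, 0]]], "claw": 1, "grip_force": 10}}

```text
time_s: 0.8
tcp_pos: [0.3066, 0.4902, 0.2226]
tcp_rot: [-0.926, 1.364, 0.922]
force: [0.2, -0.0, -0.9]
grip_width: 0.0706
```

{"fn": "arm_command", "kwargs": {"increments": [[[0, -0.4, -0.25], [0, 0, 0]], [[0, -0.8, -0.5], [0, 0, 0]], [[0, -1, -0.55], [0, 0, 0]]]}}

```text
time_s: 1.1
tcp_pos: [0.3772, 0.4022, 0.2231]
tcp_rot: [-0.927, 1.364, 0.925]
force: [-0.1, 1.1, 0.2]
grip_width: 0.0469
```

{"fn": "arm_command", "kwargs": {"increments": [[[0, -0.4, -0.25], [0, 0, 0]], [[0, -0.8, -0.5], [0, 0, 0]], [[0, -1, -0.55], [0, 0, 0]]]}}

```text
time_s: 1.4
tcp_pos: [0.45, 0.3141, 0.223]
tcp_rot: [-0.926, 1.364, 0.924]
force: [0.1, 0.5, 0.3]
grip_width: 0.023
```

{"fn": "arm_command", "kwargs": {"increments": [[[0, -0.4, -0.25], [0, 0, 0]], [[0, -0.8, -0.5], [0, 0, 0]], [[0, -1, -0.55], [0, 0, 0]]]}}

```text
time_s: 1.7
tcp_pos: [0.5227, 0.2259, 0.223]
tcp_rot: [-0.927, 1.365, 0.924]
force: [-0.2, 0.5, 0.0]
grip_width: 0.0028
```

{"fn": "arm_command", "kwargs": {"increments": [[[0, -0.4, -0.25], [-0.15, 0, 0]], [[0, -0.75, -0.53], [-0.3, 0, 0]], [[0, -0.75, -0.53], [-0.45, 0, 0]], [[0, -0.75, -0.53], [-0.6, 0, 0]], [[0, -0.75, -0.53], [-0.75, 0, 0]], [[0, -0.75, -0.53], [-0.8, 0, 0]], [[0, -0.75, -0.53], [-0.8, 0, 0]], [[0, -0.75, -0.53], [-0.8, 0, 0]]]}}

```text
time_s: 2.5
tcp_pos: [0.5707, 0.1543, 0.2226]
tcp_rot: [-1.393, 1.079, 1.393]
force: [-0.0, 0.4, -0.3]
grip_width: 0.0007
```

```bash
python3 - <<'E'
from plant import *; from h import *
s=state();print(s["time_s"],s["tcp_pos"],s["force"],s["grip_width"],s["q"])
t=O+A*.034+[0,0,.13]
print(t,plan(s,t,1))
c=calibration("wrist");f=grab_frame("wrist")
for a,z in((.034,.046),(.064,.066),(.138,.045)):
    p=proj(c,O+A*a+[0,0,z])[0];print(p)
    if abs(p).max()<600: cv2.drawMarker(f,tuple(int(i) for i in p),(0,255,0),0,12)
cv2.imwrite("pics/w1.png",f)
g=grab_frame("top");cv2.imwrite("pics/t1.png",g)
E
```

```text
2.5 [0.57072765 0.15427719 0.22257637] [-0.01500164  0.38874589 -0.2625086 ] 0.0007066702276145013 [-0.52070149  0.25506381  0.21605013  1.56729724 -0.05593614  1.32518766
  1.5259884 ]
[0.5708871  0.15362777 0.13      ] (array([ 0.926,  0.   , -0.007]), array([-0.005,  0.   ,  0.   ]))
[273.92268691 183.37109442]
[273.98596311 221.14827203]
[274.45280853 284.61708224]
```

View pics/w1.png

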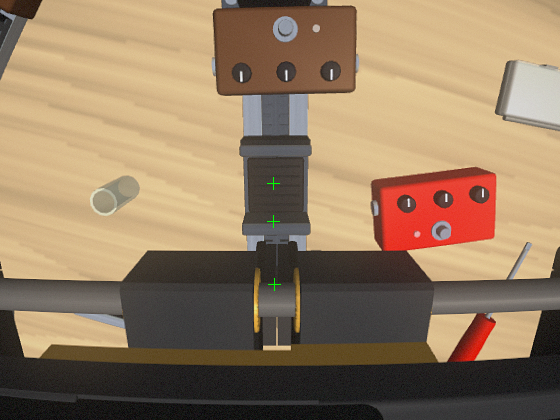

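Wrist view: jaw plate at rows 136–155, paddle at 157–212, lip at 212–235, all centred near column 275. I'll measure from these.

```bash
python3 - <<'E'
from plant import *; from h import *
c=calibration("wrist")
for n,p,z in(("lip pocket",(276,212),.066),("plate pocket?",(276,147),.065),("plate pocket?",(276,155),.065),("plate front",(276,136),.065),("lip rear",(276,222),.066),("lip rear",(276,235),.066),("pedal",(285,94),.06)):
    d=onz(c,p,z)-O;print(n,(d@A).round(4),(d[1]*A[0]-d[0]*A[1]).round(4))
b=cv2.imread("pics/w1.png")[120:270,200:350];cv2.imwrite("pics/w1c.png",cv2.resize(b,None,fx=4,fy=4,interpolation=cv2.INTER_CUBIC))
E
```

```text
lip pocket 0.0555 0.0019
plate pocket? -0.0018 0.002
plate pocket? 0.005 0.002
plate front -0.0111 0.0021
lip rear 0.0648 0.0018
lip rear 0.0771 0.0018
pedal -0.0455 0.0097
```

View pics/w1c.png

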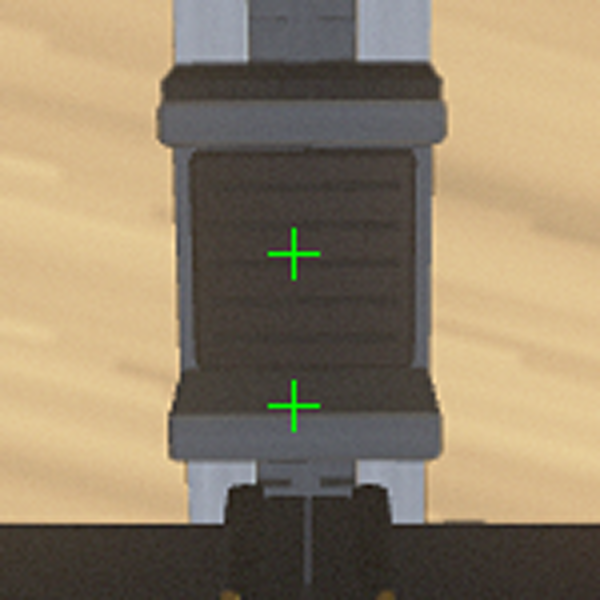

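{"fn": "arm_command", "kwargs": {"increments": [[[0.3, -0.02, 0.02], [0, 0, 0]], [[0.6, -0.02, 0.02], [0, 0, 0]], [[0.9, -0.02, 0.02], [0, 0, 0]], [[1.0, -0.02, 0.02], [0, 0, 0]], [[1.0, -0.02, 0.02], [0, 0, 0]]]}}

```text
time_s: 3.1
tcp_pos: [0.5714, 0.1565, 0.1215]
tcp_rot: [-1.393, 1.08, 1.396]
force: [0.1, -0.1, 0.2]
grip_width: 0.0004
```

{"fn": "arm_command", "kwargs": {"increments": [[[0.2, 0, 0], [0, 0, 0]], [[0.4, 0, 0], [0, 0, 0]], [[0.55, 0, 0], [0, 0, 0]], [[0.65, 0, 0], [0, 0, 0]], [[0.65, 0, 0], [0, 0, 0]]]}}

```text
time_s: 3.6
tcp_pos: [0.5718, 0.1566, 0.057]
tcp_rot: [-1.394, 1.079, 1.395]
force: [0.7, 0.2, -0.6]
grip_width: 0.0007
```

```bash
python3 - <<'E'
from plant import *; from h import *
s=state();d=s["tcp_pos"]-O;print(s["time_s"],s["tcp_pos"],s["force"],d@A,d[1]*A[0]-d[0]*A[1])
f=grab_frame("side")[180:245,210:325];w=grab_frame("wrist")
o=np.zeros((600,800,3),np.uint8);f=cv2.resize(f,None,fx=5,fy=5,interpolation=cv2.INTER_CUBIC)
o[:325,:575]=f;w=w[120:270,180:370];o[325:,:348]=cv2.resize(w,(348,275));cv2.imwrite("pics/s2.png",o)
E
```

```text
3.6 [0.57184077 0.15662356 0.05695969] [ 0.73688026  0.19843391 -0.62017852] 0.03568265804443165 0.0026557298476461606
```

View pics/s2.png

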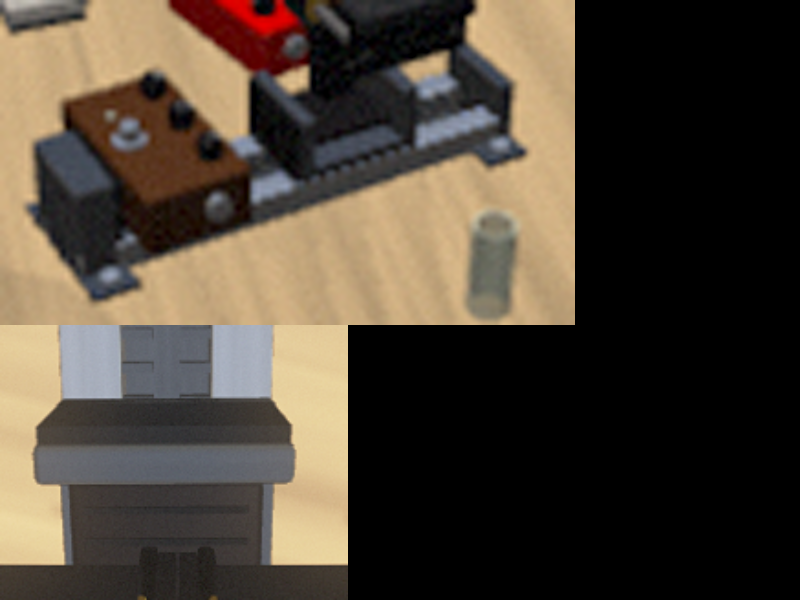

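The fingertips are in the pocket, centred between plate and lip and about 11 mm above the paddle. Next I press down.

{"fn": "arm_command", "kwargs": {"increments": [[[0.05, 0, 0], [0, 0, 0]], [[0.1, 0, 0], [0, 0, 0]], [[0.14, 0, 0], [0, 0, 0]], [[0.17, 0, 0], [0, 0, 0]], [[0.17, 0, 0], [0, 0, 0]]]}}

```text
time_s: 4.2
tcp_pos: [0.5725, 0.1569, 0.0406]
tcp_rot: [-1.394, 1.077, 1.394]
force: [-0.7, -0.1, 4.3]
grip_width: 0.0002
```

{"fn": "arm_command", "kwargs": {"increments": [[[0.02, 0, 0], [0, 0, 0]], [[0.04, 0, 0], [0, 0, 0]], [[0.04, 0, 0], [0, 0, 0]]]}}

```text
time_s: 4.5
tcp_pos: [0.5733, 0.1571, 0.0382]
tcp_rot: [-1.395, 1.076, 1.393]
force: [-1.7, -0.8, 13.3]
grip_width: 0.0004
```

{"fn": "arm_command", "kwargs": {"increments": [[[0, -0.06, 0], [0, 0, 0]], [[0, -0.12, 0], [0, 0, 0]], [[0, -0.18, 0], [0, 0, 0]], [[0, -0.24, 0], [0, 0, 0]], [[0, -0.3, 0], [0, 0, 0]], [[0, -0.3, 0], [0, 0, 0]]]}}

```text
time_s: 5.1
tcp_pos: [0.6028, 0.1649, 0.0382]
tcp_rot: [-1.395, 1.075, 1.392]
force: [0.3, 1.0, 11.1]
grip_width: 0.0004
```

{"fn": "arm_command", "kwargs": {"increments": [[[0, -0.06, 0], [0, 0, 0]], [[0, -0.12, 0], [0, 0, 0]], [[0, -0.18, 0], [0, 0, 0]], [[0, -0.24, 0], [0, 0, 0]], [[0, -0.24, 0], [0, 0, 0]]]}}

```text
time_s: 5.6
tcp_pos: [0.626, 0.1711, 0.0382]
tcp_rot: [-1.395, 1.075, 1.393]
force: [0.6, 1.1, 11.2]
grip_width: 0.0004
```

```bash
python3 - <<'E'
from plant import *; from h import *
s=state();d=s["tcp_pos"]-O;print(s["time_s"],s["tcp_pos"],s["force"],d@A,d[1]*A[0]-d[0]*A[1])
f=grab_frame("side")[180:245,210:325];w=grab_frame("wrist")
o=np.zeros((600,800,3),np.uint8);f=cv2.resize(f,None,fx=5,fy=5,interpolation=cv2.INTER_CUBIC)
o[:325,:575]=f;w=w[120:270,180:370];o[325:,:348]=cv2.resize(w,(348,275));cv2.imwrite("pics/s3.png",o)
E
```

```text
5.6 [0.6259532  0.17112083 0.03822064] [ 0.59516526  1.0895272  11.17166489] 0.09170266084563634 0.0029470090928134587
```

View pics/s3.png

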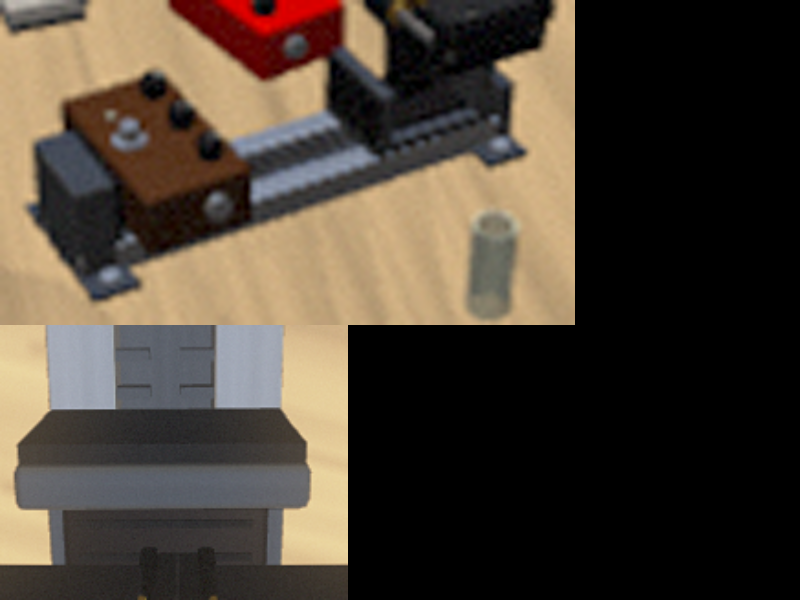

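The jaw is riding along with the tip, the paddle is down, and the pedal hasn't moved. I'll continue to the stop, then on into the lip to confirm.

{"fn": "arm_command", "kwargs": {"increments": [[[0, -0.05, 0], [0, 0, 0]], [[0, -0.1, 0], [0, 0, 0]], [[0, -0.15, 0], [0, 0, 0]], [[0, -0.15, 0], [0, 0, 0]]]}}

```text
time_s: 6.1
tcp_pos: [0.6374, 0.1737, 0.0377]
tcp_rot: [-1.392, 1.081, 1.397]
force: [-13.6, -2.8, 19.7]
grip_width: 0.0001
```

{"fn": "arm_command", "kwargs": {"increments": [[[0, -0.04, 0], [0, 0, 0]], [[0, -0.08, 0], [0, 0, 0]], [[0, -0.08, 0], [0, 0, 0]]]}}

```text
time_s: 6.4
tcp_pos: [0.6453, 0.1755, 0.0376]
tcp_rot: [-1.393, 1.081, 1.397]
force: [-13.0, -3.6, 18.2]
grip_width: 0.0004
```

Sideways force is a steady 13 N while the tip slides on the paddle, so the carriage is against the stop. I'll lift straight up.

{"fn": "arm_command", "kwargs": {"increments": [[[-0.05, 0, 0], [0, 0, 0]], [[-0.12, 0, 0], [0, 0, 0]], [[-0.3, 0, 0], [0, 0, 0]], [[-0.6, 0, 0], [0, 0, 0]], [[-0.95, 0, 0], [0, 0, 0]], [[-0.95, 0, 0], [0, 0, 0]]]}}

```text
time_s: 7.0
tcp_pos: [0.6493, 0.1767, 0.1371]
tcp_rot: [-1.396, 1.071, 1.389]
force: [0.4, 0.8, 0.2]
grip_width: 0.0001
```

{"fn": "arm_command", "kwargs": {"increments": [[[-0.4, 0.3, 0], [0, 0, 0]], [[-0.8, 0.6, 0.3], [0, 0, 0]], [[-0.8, 0.8, 0.8], [0, 0, 0]], [[-0.8, 0.8, 1], [0, 0, 0]], [[-0.8, 0.8, 1], [0, 0, 0]]]}}

```text
time_s: 7.5
tcp_pos: [0.5413, 0.2582, 0.2117]
tcp_rot: [-1.397, 1.072, 1.401]
force: [-0.6, -0.8, 0.5]
grip_width: 0.0004
```

```bash
python3 - <<'E'
from plant import *; from h import *
s=state();print(s["time_s"],s["tcp_pos"],s["force"])
f=grab_frame("side")[180:245,210:325];w=grab_frame("top")
c=calibration("top")
o=np.zeros((600,800,3),np.uint8);f=cv2.resize(f,None,fx=3.4,fy=3.4,interpolation=cv2.INTER_CUBIC)
o[:221,400:791]=f;o[:,:400]=cv2.resize(w[155:275,195:275],None,fx=5,fy=5,interpolation=cv2.INTER_CUBIC);o[230:530,400:]=cv2.resize(w,(400,300));cv2.imwrite("pics/s4.png",o)
E
```

```text
7.5 [0.54129861 0.2582252  0.21166645] [-0.62719872 -0.75987574  0.52356104]
```

View pics/s4.png

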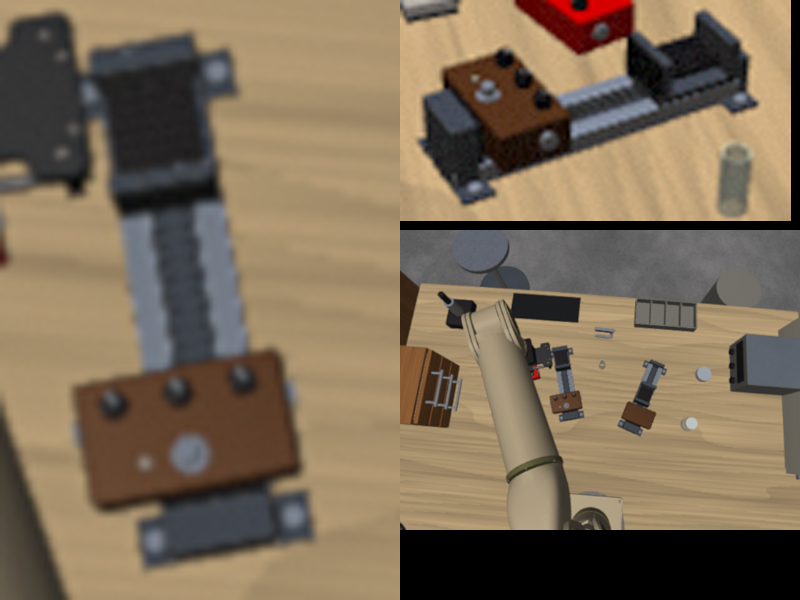

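The carriage is against the end stop with no gap showing. The pedal is unmoved (same crop pixels as before), and the other clamp and bystanders look untouched.

```bash
python3 -c "
from plant import *
print(sign_off())"
```

```text
the job is handed in; nothing more can be done
None
```

I opened the left clamp, the one holding the knobbed brown pedal, and handed the job in after about 7.6 s. With closed fingertips I pressed its release paddle fully down (tip at 38 mm, about 11–13 N) and kept it down. I then pushed the jaw back until it met the end stop, lifted off and moved clear.

- **At the stop:** the sideways force rose to a steady 13 N or so while the tip slid on along the paddle. The highest force I read was about 24 N.
- **After letting go:** pictures show the carriage against the stop and the pedal standing where it was. The other clamp and the other items looked unmoved, though the arm hid part of the left side in the last top view.
- **Not checked:** I judged the jaw's final position from pictures and forces, without measuring it in mm. None of the checks failed or disagreed.

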